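Set a helical lens mount with the depth gauge

ROBOT

A 6-joint arm with a two-finger parallel gripper is mounted at the origin on a cart in front of the work surface, level with it; the furniture and walls round the work are solid. World frame = base frame: x ahead of the robot, y to its left, z up, the work surface at z = 0. Lengths are in mm, angles in rad, forces in N, time in s.
With the tool pointing down it reaches from about 250 to 800 mm from the base axis. Payload 8.5 kg.
Tool frame: the origin (TCP) lies at the very end of the fingers, on their centre line; the grasp point (between the pads) lies 19 mm behind it; z points along the fingers, y is the line along which they close (so a half turn about z gives the same grasp; the last joint's range is limited). The gripper opens to 85 mm and grips with 20 to 120 N. Pads are 22 mm wide; open, the fingers measure 114 mm over their backs; the gripper's body (76 mm by 85 mm) begins 54 mm behind the grasp point. The pads swing forward as they close: fully open they stand 13 mm farther back than shut.
Start: joints at [-1.115, 0.238, -0.013, 1.319, 0, 1.571], TCP at [231.074, -471.364, 231.276] pointing down, gripper open.
Joint ranges: [-2.66, 2.66], [-1.03, 1.9], [-1.14, 1.46], [-1.82, 2.27], [-1.45, 1.34], [-3.14, 3.14]. Speed limits (rad/s): [2.22, 2.22, 2.79, 3.14, 3.14, 3.14].

INTERFACE

Orientations are given as a unit quaternion [w, x, y, z].
In Python, from workcell import * gives the robot as it stands.
- The arm moves only by the shell command python3 -m inch 'ROWS'. ROWS is JSON, a list of rows, each a list of 5 numbers: the shift along the tool's x, y, z in mm, then the turn about the tool's z in rad, then the finger opening in mm, from 0 to 85.4. A call has exactly 5 rows; each row shifts and turns the commanded pose from where the row before left it, along the tool's axes as they then stand; what a row does not reach is not made up. A row lasts 1/12 s, in which the tool goes at most 41.7 mm and 7.16 degrees, less where a joint would pass 70% of its speed; a pose out of reach is approached as far as the arm can. A call with a gripper value outside its range is refused whole. The fingers move at their own pace and stop on an object; the grip force is fixed at half the most. Time passes only in rows, so rows that do not move let the fingers close, or fill a call up. It gives the time, the measured TCP pose, the force, the opening and the grip force at its end, in the units of the state.
- get_obs(): the state, without advancing time (a new reading comes with each control period).
- grab_frame(name): name is "scene" or "top"; returns the picture (384x512x3 uint8, red, green, blue); there is no depth.
- camera_info(name): a dict with "camera_matrix" (3x3 intrinsics, pixels), "camera_from_world" (4x4, takes a point from world to camera coordinates). Camera axes: x right, y up, looking along -z (the intrinsics and any distortion apply to the point x, -y, -z); pixel columns grow to the right and rows downward; lengths in mm; the calibration is good to about 2 mm. A picture is of the moment at which its call begins. camera_info takes no time and is no camera call.
- hand_in(): hands the job in; it is judged then, once.
The state is a dict: "time_s": time; "qpos": joint angles; "joint_vel": joint speeds; "joint_torque": joint torques, N m; "tool_pos": TCP position; "ee_rot": TCP orientation; "wrist_force": force on the tool from outside, world axes, zero at the start; "torque": the same for the moment, N m; "grip_width": finger opening in mm; "finger_force": force on a finger pad.
Only numpy, scipy, OpenCV 4.12 (cv2) and the standard library are available. Lean on these libraries where they do the work, as an engineer would, in place of code of your own. Each camera call takes 0.05 s, during which the arm holds its last target. There are 200 camera calls.

TASK

The helical lens mount on the black board is set too deep. Take the depth gauge from its wooden rest, stand its bar across the middle of the mount's rim, let go, and gently push the rod down until it bottoms on the lens seat; read its travel and put the gauge back in its rest the way it lay. Then turn the knurled ring until the seat lies 20 mm below the rim, let go, and leave the other things where they are.

Things in the scene. Friction and masses are not known exactly. Their poses are not given: they have to be found in the camera images.
- mount: Helical lens mount fixed on a black square lens board (108 x 108 x 10 mm) on the worktop. Origin: centre of the board's underside, z up. On it a silver flange (80 mm across, top at z 16), a silver barrel (58 mm across, z 16 to 30) and the black knurled ring (z 30 to 52). The ring's bright flat top is the rim, 45 mm wide inside, 61 mm outside; down this bore lies the lens seat.
- ring_grip (a point): On the axis at mid-height of the knurled ring (62 mm across, 22 mm high), 41 mm above the worktop. The ring turns about the vertical axis, stiffly (0.25 N m), and stays where it is left. Counter-clockwise seen from above raises the seat 5.0 mm per radian, clockwise lowers it. At the start the seat is 2.7 to 7.3 mm too deep: at most 1.46 rad of turning. It carries no scale.
- rim (a point): Centre of the rim, on the bore's axis, 52 mm above the worktop; axes as the mount's.
- lens_seat (a point): Centre of the lens seat's upper face, a flat silver blank disc 44 mm across that closes the bore; its depth is its distance below the rim (16 to 30 mm). It does not turn with the ring and does not give way to a push under 40 N.
- gauge: Steel depth gauge, loose, about 0.26 kg. Origin: centre of the flat underside of its bar, z up as it stands. Bar 18 x 100 x 10 mm (x, y, z), long along y. On its middle the housing, 20 x 26 x 24 mm (z 10 to 34), to be gripped across its 20 mm (the gauge's x); a small idle lock knob juts from the housing's +y side. The rod passes upright through the centre.
- depth_rod (a joint): Travel of the gauge's rod in m: how far its tip stands out below the bar's underside, 0 to 0.032. With the bar on the rim and the rod bottomed, it is the depth of the seat. About 1.5 N of friction (up or down) keeps the rod where it is pushed. At the start 0.004 to 0.010.
- rod_tip (a point): Lower end of the rod (6 mm thick).
- rod_head (a point): Centre of the top of the rod's round knurled thumb head (16 mm across, 6 mm high), 72 mm above the tip; push it down from above. Its top is 72 mm minus the travel above the bar's underside.
- rest: Wooden rest of the gauge, fixed. Origin: centre of the underside, z up. Foot 46 x 116 x 10 mm (x, y, z); two posts at y = +-41 mm, 18 mm wide along y, carry the bar's ends at z 43; lips 5 mm high on each post leave a notch 25 mm wide (x) for the 18 mm bar, which lies along y. Between the posts the rod hangs free, 33 mm above the foot.
- rest_top (a point): Point midway between the posts at the height of the notches' floors, 43 mm above the worktop; the gauge's origin lies here when it is at rest. Axes as the rest's.
- enlarging_lens: Bystander: black enlarging lens, 48 mm across, 38 mm high; origin under its centre.
- focus_scope: Bystander: black grain focuser on a foot, 75 x 68 x 104 mm; origin under its centre.
- negative_carrier: Bystander: flat grey negative carrier, 70 x 127 x 9 mm; origin under its centre.
There are look-alikes about, which are no part of the job. Leave any yellow look-alike of the rest alone.

How it is judged (in metres and radians):
On the way, in this order (a step that is already met when the one before it is completed fails the run):
1. the gauge stands with its bar across the middle of the mount's rim, let go (horizontal distance between gauge and rim below 0.012 m and z of gauge in the frame of rim between -0.003 and 0.002 m and angle between gauge's own z axis and vertical below 0.05 rad and contact force between the fingers and gauge below 0.05 N), for 0.2 s.
2. the rod is pushed down until its tip bottoms on the lens seat, the bar still flat on the rim (horizontal distance between gauge and rim below 0.012 m and z of gauge in the frame of rim between -0.003 and 0.002 m and angle between gauge's own z axis and vertical below 0.05 rad and z of rod_tip in the frame of lens_seat below 0.0012 m and horizontal distance between rod_tip and lens_seat below 0.015 m), for 0.2 s.
3. the gauge is back in its rest, let go (horizontal distance between gauge and rest_top below 0.01 m and z of gauge in the frame of rest_top between -0.003 and 0.002 m and angle between gauge's own z axis and vertical below 0.05 rad and angle between the y axis of gauge and the y axis of rest, either way round below 0.15 rad and linear speed of gauge below 0.01 m/s and contact force between the fingers and gauge below 0.05 N), for 0.2 s.
4. the ring is turned until the seat lies 20 mm below the rim (z of lens_seat in the frame of rim between -0.0212 and -0.0188 m), for 0.2 s.
At the end, for the whole second after the job is handed in: The lens seat lies 20 mm (+-1.2 mm) below the rim; the gauge lies in its rest as at the start (within 10 mm and 0.15 rad, upright within 0.05 rad, bar down on both posts), released and still (all of step 3 and all of step 4); the robot touches nothing.
It fails at once if the gauge or its rod presses on the mount with more than 60 N (contact force between gauge and mount above 60 N).
It fails at once if the gauge is tipped over (more than 0.7 rad) (angle between gauge's own z axis and vertical above 0.7 rad).
It fails at once if a bystander (enlarging lens, focuser or negative carrier) is moved more than 25 mm (distance of any of enlarging_lens, focus_scope, negative_carrier from where it was at the start of the episode above 0.025 m).
It also fails if it takes over 67 s, if anything falls off the work surface, if the arm or the gripper's body presses on something with over 40 N, if the wrist force passes 120 N, or if a joint passes its speed limit or range.

## Working session

There is one attempt and no reset: what is moved stays moved. The work goes in short steps, Python scripts to look and compute and a shell command to move; the robot and the scene stay as the last step left them, time stands still between calls to the robot, and variables do not carry over. Pictures are saved under pics/ and viewed, at most 10 in all, crops included, and the job is handed in when it is done.

```bash
mkdir -p pics
python3 - <<'E'
from workcell import *
import cv2
for n in("scene","top"):
    f=grab_frame(n); cv2.imwrite(f"pics/{n}0.png",f[:,:,::-1]); c=camera_info(n); print(n,c)
    
print(get_obs())
a=cv2.imread("pics/scene0.png");b=cv2.imread("pics/top0.png")
E
```

```text
scene {'camera_matrix': array([[462.40383268,   0.        , 258.48541018],
       [  0.        , 462.40383268, 195.31999486],
       [  0.        ,   0.        ,   1.        ]]), 'camera_from_world': array([[-6.50644369e-01,  7.59365947e-01,  5.02634227e-03,
         3.82037140e+02],
       [-6.58994613e-01, -5.67907906e-01,  4.93159924e-01,
         3.12236599e+02],
       [ 3.77343352e-01,  3.17559395e-01,  8.69924149e-01,
        -1.36908237e+03],
       [ 0.00000000e+00,  0.00000000e+00,  0.00000000e+00,
         1.00000000e+00]])}
top {'camera_matrix': array([[392.99133197,   0.        , 258.82470206],
       [  0.        , 392.99133197, 197.62033617],
       [  0.        ,   0.        ,   1.        ]]), 'camera_from_world': array([[-1.96255266e-02, -9.99689426e-01, -1.53587268e-02,
        -7.06621168e+00],
       [ 9.94071977e-01, -2.11537067e-02,  1.06646263e-01,
        -5.55504687e+02],
       [-1.06938036e-01, -1.31746908e-02,  9.94178396e-01,
        -1.05112784e+03],
       [ 0.00000000e+00,  0.00000000e+00,  0.00000000e+00,
         1.00000000e+00]])}
{'time_s': 0.1, 'qpos': array([-1.11501668e+00,  2.38747740e-01, -1.41643928e-02,  1.31918713e+00,
        7.51005764e-07,  1.57081540e+00]), 'joint_vel': array([ 0.001934  , -0.00220728,  0.00154791, -0.00079309,  0.00114034,
        0.00147227]), 'joint_torque': array([-5.88933144e-04, -5.39723003e+01,  3.46996987e+01,  1.35136404e-02,
        1.15167515e-05,  3.56661576e-05]), 'tool_pos': array([ 230.92504474, -471.07954912,  230.72992886]), 'ee_rot': array([-6.34708422e-04,  9.74147248e-01,  2.25913071e-01, -1.46821593e-04]), 'wrist_force': array([ 0.2038339 , -0.64548279,  1.16719497]), 'torque': array([-0.00478754, -0.03896685, -0.03291848]), 'finger_force': 0.0, 'grip_width': 85.59397339999113}
```

View pics/scene0.png

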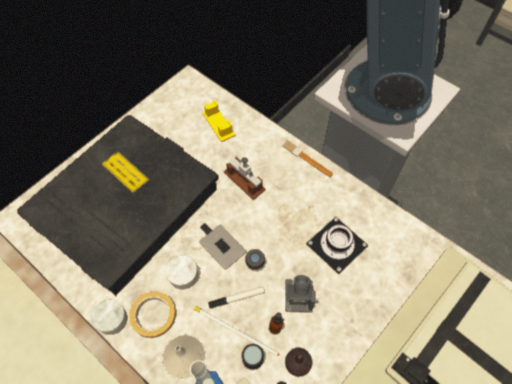

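View pics/top0.png

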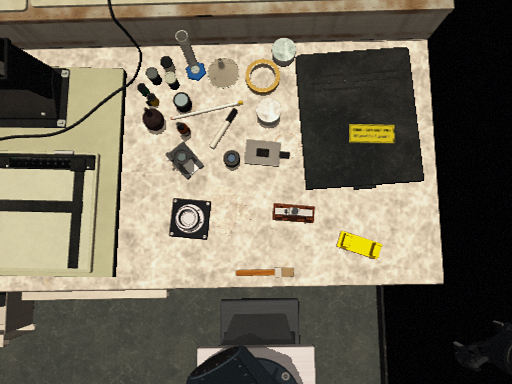

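Candidates: 
- **Rest with gauge:** the brown one, top (293,213) / scene (244,175). The yellow look-alike, top (360,244) / scene (218,120), is empty and excluded. 
- **Mount:** black board with silver ring, top (189,218) / scene (338,243). The gold ring, top (263,76), and the white discs, top (268,110) and (283,50), are not it.

Next is one close crop to check both choices.

```bash
cat > h.py <<'E'
import numpy as np, cv2
from workcell import *
def ray(n,u,v):
    c=camera_info(n);K=c["camera_matrix"];T=c["camera_from_world"]
    d=np.linalg.inv(K)@[u,v,1.];d=d*[1,-1,-1]
    R=T[:3,:3];return -R.T@T[:3,3],R.T@d
def plane(n,u,v,z):
    o,d=ray(n,u,v);return (o+d*(z-o[2])/d[2])
def proj(n,p):
    c=camera_info(n);K=c["camera_matrix"];T=c["camera_from_world"]
    q=T[:3,:3]@np.asarray(p,float)+T[:3,3];q=K@(q*[1,-1,-1]);return q[:2]/q[2]
def snap(n,f):
    i=np.ascontiguousarray(grab_frame(n)[:,:,::-1]);cv2.imwrite(f"pics/{f}.png",i);return i
E
python3 - <<'E'
from h import *
s=cv2.imread("pics/scene0.png");t=cv2.imread("pics/top0.png")
def cr(i,u,v,w=32,h=24): return cv2.resize(i[v-h:v+h,u-w:u+w],(400,300),interpolation=cv2.INTER_CUBIC)
cv2.imwrite("pics/c0.png",np.vstack([np.hstack([cr(s,244,175),cr(s,338,245)]),np.hstack([cr(t,293,213),cr(t,189,218)])]))
# mount board: black contour ; rest: brown
for n,i,(u,v) in(("top",t,(189,218)),("scene",s,(338,245))):
    g=cv2.cvtColor(i,cv2.COLOR_BGR2GRAY); m=np.zeros_like(g); m[v-32:v+32,u-34:u+34]=(g[v-32:v+32,u-34:u+34]<70)
    c=max(cv2.findContours(m,0,2)[0],key=cv2.contourArea)
    b=cv2.boxPoints(cv2.minAreaRect(c)); P=np.array([plane(n,*p,10) for p in b]);print(n,"board",b.tolist(),P[:,:2].round(1).tolist(),P.mean(0).round(1),cv2.contourArea(c))
for n,i,(u,v) in(("top",t,(293,213)),("scene",s,(244,177))):
    h=cv2.cvtColor(i,cv2.COLOR_BGR2HSV).astype(int); k=((h[...,0]<14)|(h[...,0]>172))&(h[...,1]>100)&(h[...,2]<150); m=np.zeros(k.shape,np.uint8); m[v-26:v+26,u-30:u+30]=k[v-26:v+26,u-30:u+30]
    m=cv2.morphologyEx(m,cv2.MORPH_CLOSE,np.ones((9,9)))
    c=max(cv2.findContours(m,0,2)[0],key=cv2.contourArea); b=cv2.boxPoints(cv2.minAreaRect(c))
    for z in (10,43): P=np.array([plane(n,*p,z) for p in b]);print(n,"rest",z,b.round(1).tolist(),P[:,:2].round(1).tolist(),P.mean(0).round(1),cv2.contourArea(c))
E
```

```text
top board [[169.08493041992188, 235.69314575195312], [173.13424682617188, 197.22467041015625], [210.926025390625, 201.2027587890625], [206.876708984375, 239.67123413085938]] [[456.2, 233.5], [563.6, 222.6], [550.1, 116.3], [443.1, 128.2]] [503.3 175.2  10. ] 1349.5
scene board [[307.5000305175781, 243.50003051757812], [336.0000305175781, 215.00003051757812], [366.5000305175781, 245.50003051757812], [338.0000305175781, 274.0000305175781]] [[550.5, 123.9], [443.0, 130.7], [462.1, 234.7], [565.3, 224.8]] [505.2 178.5  10. ] 523.0
top rest 10 [[272.1000061035156, 218.89999389648438], [273.5, 202.60000610351562], [314.29998779296875, 206.10000610351562], [312.8999938964844, 222.39999389648438]] [[497.0, -53.8], [542.6, -58.8], [530.4, -172.3], [485.0, -166.8]] [ 513.7 -112.9   10. ] 619.5
top rest 43 [[272.1000061035156, 218.89999389648438], [273.5, 202.60000610351562], [314.29998779296875, 206.10000610351562], [312.8999938964844, 222.39999389648438]] [[495.2, -53.2], [539.5, -58.0], [527.7, -168.1], [483.6, -162.8]] [ 511.5 -110.5   43. ] 619.5
scene rest 10 [[221.39999389648438, 170.1999969482422], [231.89999389648438, 158.60000610351562], [264.6000061035156, 188.3000030517578], [254.10000610351562, 199.89999389648438]] [[532.2, -175.5], [487.0, -179.2], [500.2, -53.7], [543.7, -52.0]] [ 515.8 -115.1   10. ] 430.0
scene rest 43 [[221.39999389648438, 170.1999969482422], [231.89999389648438, 158.60000610351562], [264.6000061035156, 188.3000030517578], [254.10000610351562, 199.89999389648438]] [[546.4, -159.5], [502.6, -163.1], [515.4, -41.6], [557.5, -39.9]] [ 530.4 -101.    43. ] 430.0
```

View pics/c0.png

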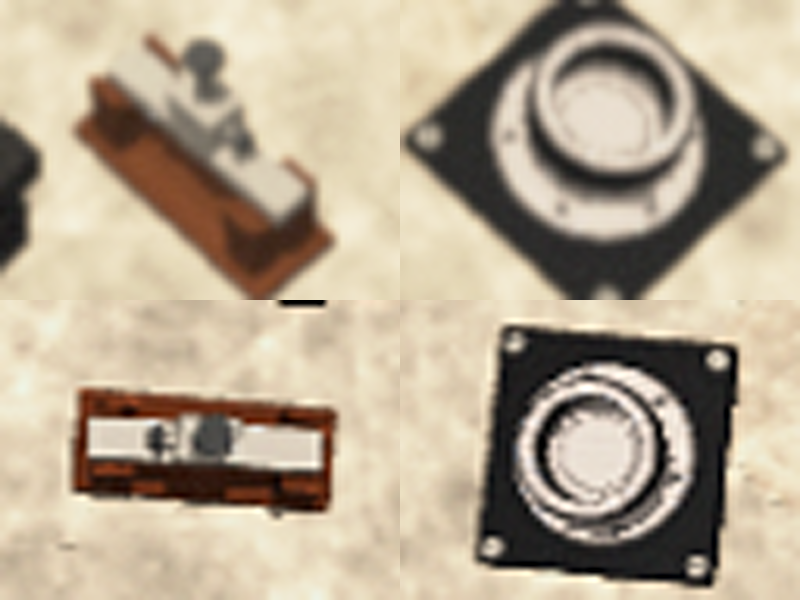

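The crop confirms both. The gauge lies in the brown rest with its lock knob toward world +y, and the mount is an open silver-rimmed bore. Next I'll refine the bar and rim positions.

Run:
```python
from h import *
s=cv2.imread("pics/scene0.png");t=cv2.imread("pics/top0.png")
def blob(i,k,u,v,w,h):
    m=np.zeros(k.shape,np.uint8); m[v-h:v+h,u-w:u+w]=k[v-h:v+h,u-w:u+w]
    return m
H=lambda i:cv2.cvtColor(i,cv2.COLOR_BGR2HSV).astype(int)
h=H(t);m=blob(t,(h[...,1]<90)&(h[...,2]>40),293,213,20,8);m=cv2.morphologyEx(m,cv2.MORPH_CLOSE,np.ones((3,3)))
# restrict to inside rest
c=max(cv2.findContours(m,0,2)[0],key=cv2.contourArea);b=cv2.boxPoints(cv2.minAreaRect(c));P=np.array([plane("top",*p,53) for p in b])
print("bar top",b.round(1).tolist(),P[:,:2].round(1).tolist(),P.mean(0))
for n,i,(u,v),(w,hh) in(("top",t,(189,218),(15,15)),("scene",s,(340,238),(16,16))):
    g=cv2.cvtColor(i,cv2.COLOR_BGR2GRAY); print(n); 
    np.set_printoptions(linewidth=250); print(g[v-18:v+18,u-19:u+19]//10)
# head
for n,(u,v) in (("top",(290.5+0,211)),("scene",(244.5,160))): print(n,plane(n,u,v,108))
h=H(s);
print("scene around bar V//10");print(h[150:205,225:262,2]//10)
```

```text
bar top [[274.6000061035156, 213.89999389648438], [275.20001220703125, 205.60000610351562], [312.5, 208.1999969482422], [311.8999938964844, 216.60000610351562]] [[508.0, -60.0], [530.3, -62.2], [521.1, -161.8], [498.8, -159.5]] [ 514.56073193 -110.86377693   53.        ]
top
[[20 21 19 ... 16 16 20]
 [21 22 16 ...  4  4  5]
 [21 22 14 ...  2  8 19]
 ...
 [13 18 19 ...  3  2  1]
 [15 20 15 ...  2  2  2]
 [ 3  5  4 ... 15  5  1]]
scene
[[22 22 22 ... 22 22 22]
 [21 22 22 ... 22 22 22]
 [21 21 22 ... 22 22 22]
 ...
 [ 4  4  5 ...  4  3  4]
 [ 4  4  4 ...  4  5  7]
 [ 4  4  4 ...  5  8 13]]
top [510.9718397  -99.15000349 108.        ]
scene [ 516.53482883 -105.59461611  108.        ]
scene around bar V//10
[[22 21 21 ... 22 22 23]
 [22 21 21 ... 22 22 23]
 [22 22 21 ... 22 22 23]
 ...
 [23 22 22 ... 24 24 24]
 [23 22 22 ... 24 24 24]
 [22 22 22 ... 24 24 24]]
```

```bash
cat >> h.py <<'E'
from scipy.spatial.transform import Rotation as Rn
def tri(a,b):
    o1,d1=ray("top",*a);o2,d2=ray("scene",*b);s=np.linalg.lstsq(np.c_[d1,-d2],o2-o1,rcond=None)[0]
    p,q=o1+s[0]*d1,o2+s[1]*d2;return ((p+q)/2).round(1),round(np.linalg.norm(p-q),1)
def togo(p,yaw=None):
    o=get_obs();R=Rn.from_quat(np.roll(o["ee_rot"],-1)).as_matrix()
    y=np.arctan2(R[1,1],R[0,1]); print("t",round(o["time_s"],2),"tcp",o["tool_pos"].round(1),"yaw y",round(y,3),"F",o["wrist_force"].round(1),"grip",round(o["grip_width"],1),round(o["finger_force"],1))
    print("shift now",(R.T@(np.array(p)-o["tool_pos"])).round(1), "tilt z",R[:,2].round(3))
    if yaw is not None:
        c,s_=np.cos(yaw),np.sin(yaw);Q=np.array([[-s_,c,0],[c,s_,0],[0,0,-1]]).T
        print("turn",round(-(yaw-y),3),"then shift",(Q.T@(np.array(p)-o["tool_pos"])).round(1))
E
sed -i 's/Q=np.array.*\.T$/Q=np.array([[-s_,c,0],[c,s_,0],[0,0,-1]]).T/' h.py
python3 - <<'E'
from h import *
print("rim",tri((187.2,217.3),(340.0,236.4)),plane("top",187.2,217.3,52),plane("scene",340,236.4,52))
print("head",tri((294.5,210.5),(244.3,159.5)))
togo((514.5,-111,180),-0.095)
E
```

```text
rim (array([503.2, 176.7,  48.3]), np.float64(3.0)) [503.77977372 174.6919685   52.        ] [504.09212434 178.48552202  52.        ]
head (array([ 512.5, -109.9,  101.5]), np.float64(0.1))
t 0.1 tcp [ 230.9 -471.1  230.7] yaw y -1.115 F [ 0.2 -0.6  1.2] grip 85.6 0.0
shift now [ 413.1 -198.4   51. ] tilt z [-0.001  0.001 -1.   ]
turn -1.02 then shift [385.4 248.1  50.7]
```

```bash
python3 -m inch '[[0,0,0,-0.102,85],[0,0,0,-0.102,85],[0,0,0,-0.102,85],[0,0,0,-0.102,85],[0,0,0,-0.102,85]]'
python3 -m inch '[[0,0,0,-0.102,85],[0,0,0,-0.102,85],[0,0,0,-0.102,85],[0,0,0,-0.102,85],[0,0,0,-0.102,85]]'
python3 -m inch '[[25.7,16.5,3.4,0,85],[25.7,16.5,3.4,0,85],[25.7,16.5,3.4,0,85],[25.7,16.5,3.4,0,85],[25.7,16.5,3.4,0,85]]'
python3 -m inch '[[25.7,16.5,3.4,0,85],[25.7,16.5,3.4,0,85],[25.7,16.5,3.4,0,85],[25.7,16.5,3.4,0,85],[25.7,16.5,3.4,0,60]]'
python3 -m inch '[[25.7,16.5,3.4,0,50],[25.7,16.5,3.4,0,50],[25.7,16.5,3.4,0,50],[25.7,16.5,3.4,0,50],[25.7,16.5,3.4,0,50]]'
python3 - <<'E'
from h import *
togo((514.5,-111,48),-0.095)
s=snap("scene","s1");t=snap("top","t1")
g=lambda i,u,v:cv2.resize(i[v-48:v+48,u-64:u+64],(400,300),interpolation=cv2.INTER_CUBIC)
print(proj("scene",get_obs()["tool_pos"]),proj("top",get_obs()["tool_pos"]))
cv2.imwrite("pics/c1.png",np.hstack([g(s,240,150),g(t,293,205)]))
E
```

```text
time_s: 0.52
tool_pos: [231.0, -471.1, 230.9]
ee_rot: [-0.0, 0.884, 0.467, 0.0]
wrist_force: [-0.1, -0.3, 0.0]
grip_width: 85.3
finger_force: 0.0
time_s: 0.93
tool_pos: [231.0, -471.2, 230.9]
ee_rot: [-0.0, 0.738, 0.675, 0.0]
wrist_force: [-0.2, 0.8, 1.0]
grip_width: 84.7
finger_force: 0.0
time_s: 1.35
tool_pos: [325.8, -350.0, 213.8]
ee_rot: [-0.0, 0.74, 0.673, 0.0]
wrist_force: [0.0, -0.0, 0.2]
grip_width: 85.2
finger_force: 0.0
time_s: 1.77
tool_pos: [420.2, -229.7, 197.0]
ee_rot: [-0.0, 0.74, 0.673, -0.0]
wrist_force: [0.4, -1.1, -0.3]
grip_width: 74.8
finger_force: 0.0
time_s: 2.18
tool_pos: [514.6, -109.6, 179.9]
ee_rot: [-0.0, 0.74, 0.673, -0.0]
wrist_force: [0.0, 0.7, -0.2]
grip_width: 50.1
finger_force: 0.0
t 2.18 tcp [ 514.6 -109.6  179.9] yaw y -0.095 F [ 0.   0.7 -0.2] grip 50.1 0.0
shift now [-1.400e+00  1.000e-01  1.319e+02] tilt z [-0.001  0.    -1.   ]
turn 0.0 then shift [-1.400e+00  1.000e-01  1.319e+02]
[243.21253473 141.70726916] [296.19362216 206.66159699]
```

View pics/c1.png

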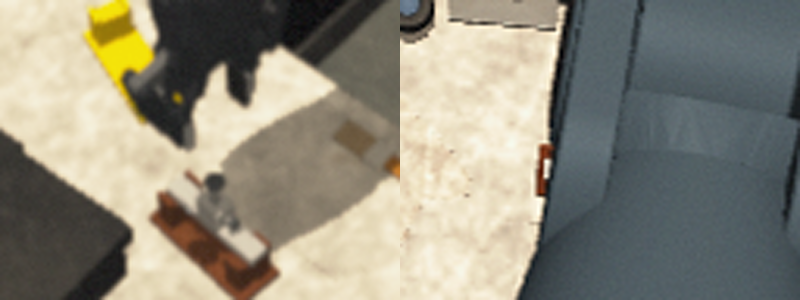

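The fingertips straddle the gauge head line: scene-crop tips at (185,145) and (243,100), midpoint within about 1 px of the projected TCP. Descending to grasp.

```bash
python3 -m inch '[[-0.3,0,25,0,50],[-0.3,0,25,0,50],[-0.3,0,25,0,50],[-0.3,0,20,0,50],[-0.2,0,15,0,50]]'
python3 -m inch '[[0,0,12,0,50],[0,0,10,0,50],[0,0,0,0,40],[0,0,0,0,30],[0,0,0,0,22]]'
python3 -m inch '[[0,0,0,0,10],[0,0,0,0,10],[0,0,0,0,10],[0,0,0,0,10],[0,0,0,0,10]]'
```

```text
time_s: 2.7
tool_pos: [512.4, -112.7, 68.3]
ee_rot: [-0.001, 0.74, 0.673, -0.001]
wrist_force: [-0.3, 0.3, 0.9]
grip_width: 50.0
finger_force: 0.0
time_s: 3.12
tool_pos: [514.2, -112.7, 48.9]
ee_rot: [0.0, 0.74, 0.673, 0.0]
wrist_force: [-1.9, 0.5, 0.8]
grip_width: 22.2
finger_force: 0.7
time_s: 3.53
tool_pos: [514.4, -112.7, 49.1]
ee_rot: [0.001, 0.74, 0.673, 0.0]
wrist_force: [-2.3, 0.1, 6.1]
grip_width: 18.9
finger_force: 59.5
```

```bash
python3 -m inch '[[0,0,-6,0,10],[0,0,-12,0,10],[0,0,-18,0,10],[0,0,-18,0,10],[0,0,-10,0,10]]'
python3 -m inch '[[10,-1.3,0,0,10],[19,-2.5,0,0,10],[22,-2.9,0,0,10],[22,-2.9,0,0,10],[22,-2.9,0,0,10]]'
python3 -m inch '[[22,-2.9,0,0,10],[22,-2.9,0,0,10],[22,-2.9,0,0,10],[22,-2.9,0,0,10],[22,-2.9,0,0,10]]'
python3 -m inch '[[22,-2.9,0,0,10],[22,-2.9,0,0,10],[22,-2.9,0,0,10],[14,-1.9,0,0,10],[0,0,0,0,10]]'
python3 - <<'E'
from h import *
togo((504,175,58),-0.095)
s=snap("scene","s2");t=snap("top","t2")
g=lambda i,u,v:cv2.resize(i[v-48:v+48,u-64:u+64],(400,300),interpolation=cv2.INTER_CUBIC)
print(proj("scene",get_obs()["tool_pos"]),proj("scene",(504,176.5,52)))
cv2.imwrite("pics/c2.png",np.hstack([g(s,338,235),g(t,189,218)]))
E
```

```text
time_s: 3.95
tool_pos: [514.4, -112.5, 114.2]
ee_rot: [0.001, 0.74, 0.673, 0.0]
wrist_force: [0.9, -0.5, -1.6]
grip_width: 19.0
finger_force: 58.7
time_s: 4.37
tool_pos: [509.6, -15.2, 111.3]
ee_rot: [-0.001, 0.74, 0.673, -0.0]
wrist_force: [0.4, 0.2, -2.4]
grip_width: 19.4
finger_force: 58.8
time_s: 4.78
tool_pos: [505.4, 95.8, 111.3]
ee_rot: [-0.001, 0.74, 0.673, -0.001]
wrist_force: [0.5, -0.3, -2.3]
grip_width: 19.1
finger_force: 58.8
time_s: 5.2
tool_pos: [502.5, 177.7, 111.3]
ee_rot: [-0.001, 0.739, 0.674, -0.0]
wrist_force: [0.5, 0.7, -2.8]
grip_width: 19.0
finger_force: 58.8
t 5.2 tcp [502.5 177.7 111.3] yaw y -0.092 F [ 0.5  0.7 -2.8] grip 19.0 58.8
shift now [-2.6  1.8 53.3] tilt z [-0.001  0.001 -1.   ]
turn 0.003 then shift [-2.6  1.7 53.3]
[343.4986521  223.96684464] [339.32842731 235.86473907]
```

View pics/c2.png

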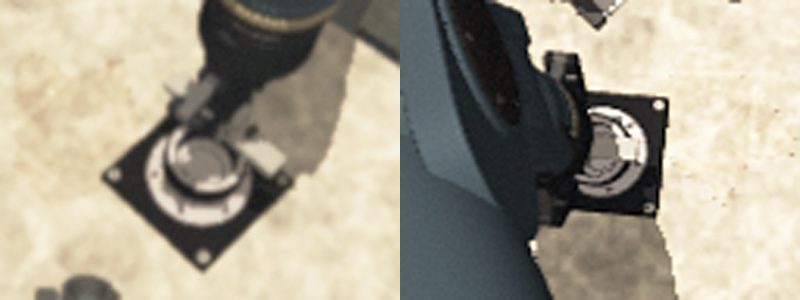

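The gauge is held level over the bore: bar from scene-crop (185,95) to (265,155), rim at (205,160). Lowering gently.

```bash
python3 -m inch '[[-1,0.6,12,0,10],[-1,0.6,14,0,10],[-0.6,0.5,12,0,10],[0,0,7,0,10],[0,0,3,0,10]]'
python3 -m inch '[[0,0,1.5,0,10],[0,0,0,0,10],[0,0,1,0,10],[0,0,0,0,10],[0,0,0,0,10]]'
```

```text
time_s: 5.72
tool_pos: [504.0, 171.1, 63.0]
ee_rot: [-0.0, 0.74, 0.672, -0.001]
wrist_force: [0.1, -0.2, -2.6]
grip_width: 19.2
finger_force: 58.8
time_s: 6.13
tool_pos: [505.2, 172.2, 62.3]
ee_rot: [0.0, 0.74, 0.673, 0.0]
wrist_force: [-0.1, 0.5, -2.2]
grip_width: 19.0
finger_force: 58.8
```

```bash
python3 -m inch '[[2.5,-1,0,0,10],[0,0,1.5,0,10],[0,0,0,0,10],[0,0,1,0,10],[0,0,0,0,10]]'
python3 -m inch '[[0,0,1,0,10],[0,0,0,0,10],[0,0,0.5,0,10],[0,0,0,0,10],[0,0,0,0,10]]'
```

```text
time_s: 6.55
tool_pos: [504.1, 174.7, 59.2]
ee_rot: [-0.0, 0.74, 0.673, -0.0]
wrist_force: [0.4, -0.0, -1.9]
grip_width: 19.0
finger_force: 58.8
time_s: 6.97
tool_pos: [504.2, 174.7, 58.1]
ee_rot: [-0.0, 0.74, 0.673, 0.0]
wrist_force: [-0.4, -0.7, 2.4]
grip_width: 18.9
finger_force: 59.4
```

```bash
python3 -m inch '[[0,0,0.4,0,10],[0,0,0,0,15],[0,0,0,0,22],[0,0,0,0,32],[0,0,0,0,50]]'
python3 -m inch '[[0,0,0,0,50],[0,0,-15,0,50],[0,0,-25,0,50],[0,0,-30,0,50],[0,0,-20,0,50]]'
python3 -m inch '[[0,0,0,0,20],[0,0,0,0,0],[0,0,0,0,0],[0,0,0,0,0],[0,0,0,0,0]]'
python3 - <<'E'
from h import *
togo((504,176.5,125),-0.095)
s=snap("scene","s3");t=snap("top","t3")
g=lambda i,u,v:cv2.resize(i[v-30:v+30,u-40:u+40],(400,300),interpolation=cv2.INTER_CUBIC)
print(proj("scene",get_obs()["tool_pos"]),proj("scene",(504,176.5,52)))
cv2.imwrite("pics/c3.png",np.hstack([g(s,340,225),g(t,189,218)]))
E
```

```text
time_s: 7.38
tool_pos: [504.3, 174.7, 57.4]
ee_rot: [-0.0, 0.74, 0.673, 0.0]
wrist_force: [-0.0, 0.5, -0.2]
grip_width: 42.9
finger_force: 0.0
time_s: 7.8
tool_pos: [504.6, 174.8, 149.5]
ee_rot: [0.0, 0.74, 0.673, 0.001]
wrist_force: [0.3, -0.7, -0.2]
grip_width: 50.2
finger_force: 0.0
time_s: 8.22
tool_pos: [503.5, 174.4, 146.2]
ee_rot: [-0.0, 0.74, 0.673, -0.001]
wrist_force: [-0.3, -0.2, 0.2]
grip_width: -0.2
finger_force: 0.0
t 8.22 tcp [503.5 174.4 146.2] yaw y -0.095 F [-0.3 -0.2  0.2] grip -0.2 0.0
shift now [ 2.1  0.3 21.2] tilt z [-0.002 -0.001 -1.   ]
turn -0.0 then shift [ 2.1  0.3 21.2]
[345.53385582 216.93081765] [339.32842731 235.86473907]
```

View pics/c3.png

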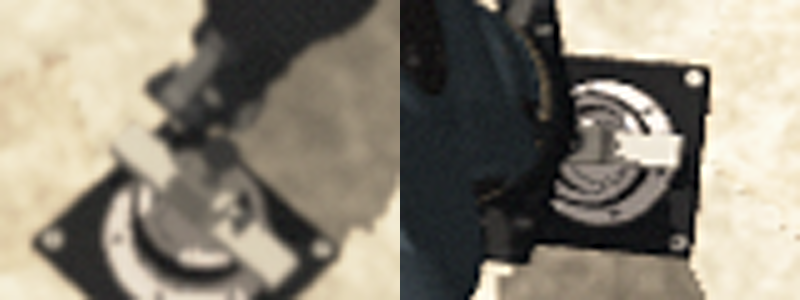

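Run:
```python
from h import *
print("bar end + 50y", plane("top",205.3,217.3,62)+50*np.array([.095,.995,0]))
print("head", [plane("scene",343.2,224.3,z).round(1).tolist() for z in(112,116)])
print("bar mid",plane("scene",340.2,234,62))
```

```text
bar end + 50y [506.93097174 174.21869415  62.        ]
head [[504.0, 175.5, 112.0], [506.0, 176.1, 116.0]]
bar mid [503.5832691  176.74555758  62.        ]
```

```bash
python3 -m inch '[[1.5,0.3,10,0,0],[0,0,8,0,0],[0,0,4,0,0],[0,0,3,0,0],[0,0,3,0,0]]'
python3 -m inch '[[0,0,3,0,0],[0,0,3,0,0],[0,0,3,0,0],[0,0,3,0,0],[0,0,1,0,0]]'
python3 -m inch '[[0,0,0,0,0],[0,0,0.7,0,0],[0,0,0,0,0],[0,0,0.7,0,0],[0,0,0,0,0]]'
```

```text
time_s: 8.73
tool_pos: [504.4, 176.0, 118.7]
ee_rot: [-0.0, 0.74, 0.673, -0.0]
wrist_force: [-0.1, 0.3, -1.1]
grip_width: -0.1
finger_force: 0.0
time_s: 9.15
tool_pos: [504.6, 176.1, 106.1]
ee_rot: [-0.0, 0.74, 0.673, -0.0]
wrist_force: [0.0, 0.2, 1.4]
grip_width: -0.2
finger_force: 0.6
time_s: 9.57
tool_pos: [504.7, 176.1, 105.0]
ee_rot: [-0.0, 0.74, 0.673, 0.0]
wrist_force: [-0.2, -0.3, 1.2]
grip_width: 0.1
finger_force: 0.3
```

Force is 1.3 N, which is only the rod's friction, so it is still sliding. Continuing slowly.

```bash
python3 -m inch '[[0,0,1,0,0],[0,0,1,0,0],[0,0,1,0,0],[0,0,0,0,0],[0,0,0,0,0]]'
for i in 1; do :; done
python3 -m inch '[[0,0,0.5,0,0],[0,0,0,0,0],[0,0,0.5,0,0],[0,0,0,0,0],[0,0,0,0,0]]'
python3 -m inch '[[0,0,0.5,0,0],[0,0,0,0,0],[0,0,0.5,0,0],[0,0,0,0,0],[0,0,0,0,0]]'
```

```text
time_s: 9.98
tool_pos: [504.5, 176.1, 101.9]
ee_rot: [-0.0, 0.74, 0.673, -0.0]
wrist_force: [0.1, -0.9, 0.2]
grip_width: -0.1
finger_force: 0.0
time_s: 10.4
tool_pos: [504.6, 176.1, 101.0]
ee_rot: [-0.0, 0.74, 0.673, -0.0]
wrist_force: [-0.3, 0.1, 0.0]
grip_width: -0.3
finger_force: 0.2
time_s: 10.82
tool_pos: [504.6, 176.1, 100.0]
ee_rot: [-0.0, 0.74, 0.673, -0.0]
wrist_force: [0.3, 0.1, 0.5]
grip_width: 0.2
finger_force: 0.2
```

```bash
python3 -m inch '[[0,0,0.5,0,0],[0,0,0,0,0],[0,0,0.5,0,0],[0,0,0,0,0],[0,0,0,0,0]]'
python3 -m inch '[[0,0,0.5,0,0],[0,0,0,0,0],[0,0,0.5,0,0],[0,0,0,0,0],[0,0,0,0,0]]'
```

```text
time_s: 11.23
tool_pos: [504.6, 176.1, 99.0]
ee_rot: [-0.0, 0.74, 0.673, -0.0]
wrist_force: [-0.5, 0.8, 0.8]
grip_width: 0.2
finger_force: 0.2
time_s: 11.65
tool_pos: [504.6, 176.1, 98.0]
ee_rot: [-0.0, 0.74, 0.673, 0.0]
wrist_force: [-0.8, -0.4, 0.6]
grip_width: -0.1
finger_force: 0.5
```

```bash
python3 -m inch '[[0,0,0.5,0,0],[0,0,0,0,0],[0,0,0,0,0],[0,0,0,0,0],[0,0,0,0,0]]'
python3 -m inch '[[0,0,0.5,0,0],[0,0,0,0,0],[0,0,0,0,0],[0,0,0,0,0],[0,0,0,0,0]]'
python3 -m inch '[[0,0,0.5,0,0],[0,0,0,0,0],[0,0,0,0,0],[0,0,0,0,0],[0,0,0,0,0]]'
```

```text
time_s: 12.07
tool_pos: [504.9, 176.2, 97.8]
ee_rot: [0.0, 0.74, 0.673, 0.0]
wrist_force: [-0.1, -0.5, 4.8]
grip_width: 0.1
finger_force: 2.7
time_s: 12.48
tool_pos: [505.1, 176.2, 97.7]
ee_rot: [0.0, 0.74, 0.673, 0.001]
wrist_force: [-1.2, -1.6, 8.2]
grip_width: 0.0
finger_force: 4.2
time_s: 12.9
tool_pos: [505.4, 176.3, 97.6]
ee_rot: [0.0, 0.74, 0.673, 0.001]
wrist_force: [-1.3, -2.0, 10.4]
grip_width: 0.1
finger_force: 5.7
```

Bottomed at TCP z ≈ 97.7, with the force climbing to 10 N, so travel ≈ 124 − 97.7 = 26.3 mm. Retracting and regrasping.

```bash
python3 -m inch '[[0,0,-3,0,0],[0,0,-12,0,0],[-1.4,0,-25,0,10],[0,0,-12,0,50],[0,0,0,0,50]]'
python3 -m inch '[[0,0,0,0,50],[0,0,0,0,50],[0,0,0,0,50],[0,0,0,0,50],[0,0,20,0,50]]'
python3 - <<'E'
from h import *
togo((504.4,174.7,58),-0.095)
E
```

```text
time_s: 13.32
tool_pos: [505.7, 175.2, 150.9]
ee_rot: [0.001, 0.74, 0.673, 0.002]
wrist_force: [0.3, -0.1, 0.5]
grip_width: 33.4
finger_force: 0.0
time_s: 13.73
tool_pos: [506.1, 175.3, 130.5]
ee_rot: [0.001, 0.74, 0.673, 0.002]
wrist_force: [0.8, 0.3, -0.6]
grip_width: 50.2
finger_force: 0.0
t 13.73 tcp [506.1 175.3 130.5] yaw y -0.095 F [ 0.8  0.3 -0.6] grip 50.2 0.0
shift now [-0.9 -1.9 72.5] tilt z [ 0.004  0.001 -1.   ]
turn 0.0 then shift [-0.8 -1.6 72.5]
```

```bash
python3 -m inch '[[-0.8,-1.7,22,0,50],[0,0,22,0,50],[0,0,18,0,50],[0,0,8,0,50],[0,0,2,0,50]]'
python3 -m inch '[[0,0,0,0,50],[0,0,0,0,40],[0,0,0,0,30],[0,0,0,0,22],[0,0,0,0,10]]'
python3 -m inch '[[0,0,0,0,10],[0,0,0,0,10],[0,0,0,0,10],[0,0,-2,0,10],[0,0,-3,0,10]]'
python3 -m inch '[[0,0,-10,0,10],[0,0,-18,0,10],[0,0,-18,0,10],[0,0,-6,0,10],[0,0,0,0,10]]'
python3 - <<'E'
from h import *
togo((514.4,-112.7,110),-0.095)
E
```

```text
time_s: 14.15
tool_pos: [501.5, 173.7, 54.7]
ee_rot: [-0.001, 0.74, 0.673, -0.002]
wrist_force: [-0.6, 0.7, 0.2]
grip_width: 49.9
finger_force: 0.0
time_s: 14.57
tool_pos: [503.3, 174.3, 57.5]
ee_rot: [0.0, 0.74, 0.673, 0.001]
wrist_force: [-1.2, -1.5, 5.3]
grip_width: 19.0
finger_force: 58.3
time_s: 14.98
tool_pos: [502.4, 174.0, 61.5]
ee_rot: [-0.0, 0.74, 0.673, -0.0]
wrist_force: [-0.1, -0.0, -2.7]
grip_width: 18.9
finger_force: 58.6
time_s: 15.4
tool_pos: [503.8, 174.4, 115.4]
ee_rot: [0.001, 0.74, 0.673, 0.002]
wrist_force: [1.2, -0.2, -2.5]
grip_width: 19.3
finger_force: 58.8
t 15.4 tcp [503.8 174.4 115.4] yaw y -0.095 F [ 1.2 -0.2 -2.5] grip 19.3 58.8
shift now [-284.9   37.8    5.1] tilt z [ 0.003  0.001 -1.   ]
turn -0.0 then shift [-284.8   37.8    5.4]
```

```bash
python3 -m inch '[[-10,1.3,0,0,10],[-19,2.5,0,0,10],[-22,2.9,0,0,10],[-22,2.9,0,0,10],[-22,2.9,0,0,10]]'
python3 -m inch '[[-22,2.9,0,0,10],[-22,2.9,0,0,10],[-22,2.9,0,0,10],[-22,2.9,0,0,10],[-22,2.9,0,0,10]]'
python3 -m inch '[[-22,2.9,0,0,10],[-22,2.9,0,0,10],[-22,2.9,0,0,10],[-14,2.1,0,0,10],[0,0,0,0,10]]'
python3 -m inch '[[0,0,0,0,10],[0,0,0,0,10],[0,0,15,0,10],[0,0,15,0,10],[0,0,0,0,10]]'
python3 - <<'E'
from h import *
togo((514.4,-113,49),-0.095)
E
```

```text
time_s: 15.82
tool_pos: [505.2, 76.8, 112.3]
ee_rot: [-0.001, 0.74, 0.673, -0.001]
wrist_force: [0.8, 0.6, -2.7]
grip_width: 19.2
finger_force: 58.8
time_s: 16.23
tool_pos: [509.0, -34.2, 112.3]
ee_rot: [-0.001, 0.74, 0.673, -0.001]
wrist_force: [0.0, -0.5, -2.2]
grip_width: 19.0
finger_force: 58.8
time_s: 16.65
tool_pos: [512.5, -116.0, 112.3]
ee_rot: [-0.0, 0.741, 0.672, -0.001]
wrist_force: [-0.6, 0.5, -2.2]
grip_width: 18.6
finger_force: 58.8
time_s: 17.07
tool_pos: [511.5, -112.0, 81.0]
ee_rot: [-0.002, 0.739, 0.673, -0.001]
wrist_force: [-0.6, -0.1, -2.9]
grip_width: 19.0
finger_force: 58.9
t 17.07 tcp [ 511.5 -112.    81. ] yaw y -0.094 F [-0.6 -0.1 -2.9] grip 19.0 58.9
shift now [-0.8  3.1 32. ] tilt z [-0.004  0.001 -1.   ]
turn 0.001 then shift [-0.8  3.  32. ]
```

```bash
python3 -m inch '[[0,0,10,0,10],[0,0,7,0,10],[0,0,0,0,10],[0,0,0,0,10],[0,0,0,0,10]]'
python3 - <<'E'
from h import *
togo((514.4,-113,49),-0.095)
E
```

```text
time_s: 17.48
tool_pos: [513.6, -113.2, 66.8]
ee_rot: [0.0, 0.74, 0.673, 0.0]
wrist_force: [-0.0, -0.4, -2.4]
grip_width: 19.4
finger_force: 58.9
t 17.48 tcp [ 513.6 -113.2   66.8] yaw y -0.095 F [-0.  -0.4 -2.4] grip 19.4 58.9
shift now [ 0.2  0.8 17.9] tilt z [ 0. -0. -1.]
turn 0.0 then shift [ 0.2  0.8 17.8]
```

```bash
python3 -m inch '[[0.2,0.7,6,0,10],[0,0,6,0,10],[0,0,2.5,0,10],[0,0,1,0,10],[0,0,0,0,10]]'
python3 -m inch '[[0,0,1,0,10],[0,0,0,0,10],[0,0,1,0,10],[0,0,0,0,10],[0,0,0,0,10]]'
```

```text
time_s: 17.9
tool_pos: [513.7, -113.0, 50.5]
ee_rot: [-0.0, 0.74, 0.673, -0.0]
wrist_force: [0.1, 0.1, -2.5]
grip_width: 18.9
finger_force: 58.9
time_s: 18.32
tool_pos: [514.0, -113.1, 49.0]
ee_rot: [-0.0, 0.74, 0.673, 0.0]
wrist_force: [0.6, 0.1, -2.2]
grip_width: 18.7
finger_force: 58.9
```

```bash
python3 -m inch '[[0,0,0.7,0,10],[0,0,0,0,10],[0,0,0.5,0,10],[0,0,0,0,10],[0,0,0,0,10]]'
python3 -m inch '[[0,0,0,0,15],[0,0,0,0,22],[0,0,0,0,32],[0,0,0,0,50],[0,0,0,0,50]]'
python3 -m inch '[[0,0,0,0,50],[0,0,-15,0,50],[0,0,-30,0,50],[0,0,-35,0,50],[0,0,-35,0,50]]'
python3 -m inch '[[30,0,0,0,0],[30,0,0,0,0],[30,0,0,0,0],[30,0,0,0,0],[30,0,0,0,0]]'
python3 - <<'E'
from h import *
togo((504,176.5,65),-0.095)
s=snap("scene","s4");t=snap("top","t4")
g=lambda i,u,v:cv2.resize(i[v-30:v+30,u-40:u+40],(400,300),interpolation=cv2.INTER_CUBIC)
cv2.imwrite("pics/c4.png",np.hstack([g(s,244,175),g(t,293,213)]))
E
```

```text
time_s: 18.73
tool_pos: [514.1, -113.1, 48.7]
ee_rot: [0.0, 0.74, 0.673, 0.0]
wrist_force: [-4.2, 0.8, 9.6]
grip_width: 19.6
finger_force: 60.6
time_s: 19.15
tool_pos: [514.1, -113.1, 47.7]
ee_rot: [-0.0, 0.74, 0.673, 0.0]
wrist_force: [-0.4, -0.4, -0.6]
grip_width: 49.7
finger_force: 0.0
time_s: 19.57
tool_pos: [513.4, -112.9, 163.7]
ee_rot: [-0.001, 0.74, 0.673, -0.0]
wrist_force: [0.5, -0.3, 1.1]
grip_width: 49.8
finger_force: 0.0
time_s: 19.98
tool_pos: [528.2, 37.5, 162.9]
ee_rot: [0.0, 0.74, 0.673, 0.0]
wrist_force: [1.2, 0.6, 0.8]
grip_width: -0.1
finger_force: 0.0
t 19.98 tcp [528.2  37.5 162.9] yaw y -0.095 F [1.2 0.6 0.8] grip -0.1 0.0
shift now [136.  -37.4  97.9] tilt z [ 0.  0. -1.]
turn -0.0 then shift [136.1 -37.3  97.9]
```

View pics/c4.png

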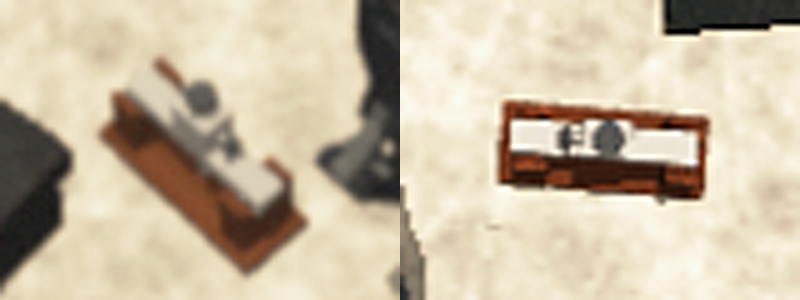

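The gauge sits in its rest's notches, bar from top-crop (510,135) to (698,150), on both posts. Next I touch the rim (known z 52) with closed fingertips to calibrate the depth reading.

```bash
python3 -m inch '[[27.4,-8.7,0,0,0],[27.4,-8.7,0,0,0],[27.4,-8.7,20,0,0],[27.4,-8.7,25,0,0],[0,0,25,0,0]]'
python3 -m inch '[[0,0,20,0,0],[0,0,10,0,0],[0,0,6,0,0],[0,0,2,0,0],[0,0,0,0,0]]'
```

```text
time_s: 20.5
tool_pos: [503.7, 152.0, 92.5]
ee_rot: [-0.0, 0.739, 0.674, 0.001]
wrist_force: [0.6, -0.3, 0.0]
grip_width: 0.2
finger_force: 0.0
time_s: 20.92
tool_pos: [504.5, 148.2, 55.1]
ee_rot: [0.0, 0.74, 0.672, 0.0]
wrist_force: [0.2, 0.3, -0.5]
grip_width: -0.2
finger_force: 0.0
```

```bash
python3 -m inch '[[1,0,1,0,0],[0,0,0,0,0],[0,0,1,0,0],[0,0,0,0,0],[0,0,0,0,0]]'
python3 -m inch '[[0,0,0.5,0,0],[0,0,0,0,0],[0,0,0,0,0],[0,0,0,0,0],[0,0,0,0,0]]'
python3 -m inch '[[0,0,0.5,0,0],[0,0,0,0,0],[0,0,0,0,0],[0,0,0,0,0],[0,0,0,0,0]]'
python3 -m inch '[[0,0,0.5,0,0],[0,0,0,0,0],[0,0,0,0,0],[0,0,0,0,0],[0,0,0,0,0]]'
```

```text
time_s: 21.33
tool_pos: [504.2, 149.7, 53.1]
ee_rot: [0.0, 0.74, 0.673, 0.0]
wrist_force: [0.2, -0.1, -0.2]
grip_width: 0.2
finger_force: 0.0
time_s: 21.75
tool_pos: [504.1, 149.7, 52.3]
ee_rot: [-0.0, 0.74, 0.673, -0.0]
wrist_force: [-0.2, -0.4, 0.2]
grip_width: 0.2
finger_force: 0.0
time_s: 22.17
tool_pos: [504.2, 149.7, 51.9]
ee_rot: [0.0, 0.74, 0.673, 0.0]
wrist_force: [-0.9, -0.1, 4.6]
grip_width: 0.1
finger_force: 1.6
time_s: 22.58
tool_pos: [504.2, 149.7, 51.8]
ee_rot: [0.0, 0.74, 0.673, 0.0]
wrist_force: [-2.7, -0.3, 8.4]
grip_width: -0.1
finger_force: 4.0
```

```bash
python3 -m inch '[[0,0,-5,0,0],[0,0,-20,0,0],[0,0,-30,0,60],[0,0,0,0,85],[0,0,0,0,85]]'
python3 -m inch '[[0,0,0,0,85],[0,0,0,0,85],[0,0,0,0,85],[0,0,0,0,85],[0,0,0,0,85]]'
python3 - <<'E'
from h import *
print(get_obs()["qpos"].round(3))
togo((504,176.5,20),-0.095)
E
```

```text
time_s: 23.0
tool_pos: [505.2, 150.0, 107.8]
ee_rot: [0.001, 0.74, 0.673, 0.001]
wrist_force: [-0.8, 0.6, 0.0]
grip_width: 35.5
finger_force: 0.0
time_s: 23.42
tool_pos: [503.8, 149.6, 105.7]
ee_rot: [-0.0, 0.74, 0.673, -0.0]
wrist_force: [0.7, -0.4, 1.3]
grip_width: 85.1
finger_force: 0.0
[ 0.289  0.313 -0.244  1.015  0.     1.954]
t 23.42 tcp [503.8 149.6 105.7] yaw y -0.095 F [ 0.7 -0.4  1.3] grip 85.1 0.0
shift now [26.9 -2.3 85.7] tilt z [-0.001 -0.    -1.   ]
turn 0.0 then shift [26.8 -2.3 85.7]
```

```bash
python3 -m inch '[[13.4,-1.1,0,0,85],[13.4,-1.2,15,0,85],[0,0,15,0,85],[0,0,0,0,85],[0,0,0,0,85]]'
python3 -m inch '[[0,0,15,0,85],[0,0,15,0,85],[0,0,10,0,85],[0,0,8,0,85],[0,0,0,0,85]]'
python3 -m inch '[[0,0,5,0,85],[0,0,2,0,85],[0,0,0,0,85],[0,0,0,0,85],[0,0,0,0,85]]'
```

```text
time_s: 23.83
tool_pos: [503.7, 176.9, 75.8]
ee_rot: [-0.0, 0.74, 0.673, -0.001]
wrist_force: [0.0, -0.5, -0.5]
grip_width: 84.9
finger_force: 0.0
time_s: 24.25
tool_pos: [503.8, 176.3, 27.4]
ee_rot: [-0.0, 0.74, 0.673, -0.001]
wrist_force: [-0.1, 0.2, -0.0]
grip_width: 84.8
finger_force: 0.0
time_s: 24.67
tool_pos: [504.6, 176.6, 21.7]
ee_rot: [0.0, 0.74, 0.673, 0.0]
wrist_force: [0.2, -0.1, 0.3]
grip_width: 84.9
finger_force: 0.0
```

```bash
python3 -m inch '[[0,0,0,0,75],[0,0,0,0,68],[0,0,0,0,64],[0,0,0,0,60],[0,0,0,0,50]]'
python3 -m inch '[[0,0,0,0,50],[0,0,0,0,50],[0,0,0,0,50],[0,0,0,0,50],[0,0,0,0,50]]'
```

```text
time_s: 25.08
tool_pos: [503.2, 176.7, 22.0]
ee_rot: [-0.001, 0.74, 0.673, -0.0]
wrist_force: [-7.1, 0.6, 11.2]
grip_width: 58.7
finger_force: 61.6
time_s: 25.5
tool_pos: [503.2, 176.6, 22.0]
ee_rot: [-0.001, 0.74, 0.673, -0.0]
wrist_force: [-6.4, 0.3, 12.0]
grip_width: 58.6
finger_force: 61.7
```

```bash
python3 -m inch '[[0,0,0,-0.05,50],[0,0,0,-0.05,50],[0,0,0,-0.05,50],[0,0,0,-0.05,50],[0,0,0,0,50]]'
python3 - <<'E'
from h import *
togo((504,176.5,22),-0.095); print(get_obs()["torque"].round(2))
s=snap("scene","s5");t=snap("top","t5")
g=lambda i,u,v:cv2.resize(i[v-30:v+30,u-40:u+40],(400,300),interpolation=cv2.INTER_CUBIC)
cv2.imwrite("pics/c5.png",np.hstack([g(s,340,235),g(t,189,218)]))
E
```

```text
time_s: 25.92
tool_pos: [503.3, 176.6, 22.0]
ee_rot: [-0.001, 0.668, 0.744, -0.0]
wrist_force: [-6.9, -0.0, 12.2]
grip_width: 58.7
finger_force: 62.2
t 25.92 tcp [503.3 176.6  22. ] yaw y 0.108 F [-6.9 -0.  12.2] grip 58.7 62.2
shift now [-0.2  0.7  0. ] tilt z [-0.001  0.001 -1.   ]
turn 0.203 then shift [-0.1  0.7  0. ]
[-0.02  1.48  0.24]
```

View pics/c5.png

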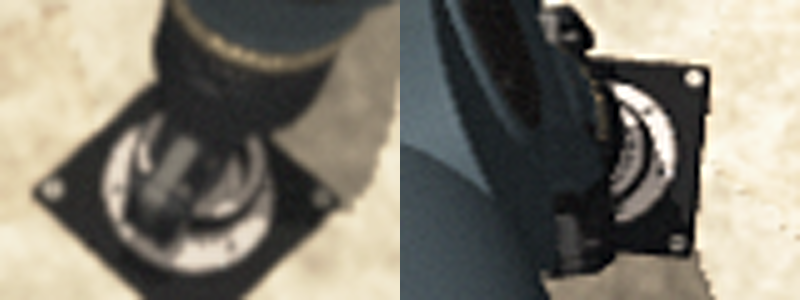

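The fingers grip the ring and the wrist moment is 0.24 N·m, so the ring is turning with the hand (0.20 rad so far). Turning on.

```bash
python3 -m inch '[[0,0,0,-0.08,50],[0,0,0,-0.08,50],[0,0,0,-0.08,50],[0,0,0,-0.08,50],[0,0,0,-0.08,50]]'
python3 -m inch '[[0,0,0,-0.08,50],[0,0,0,-0.08,50],[0,0,0,-0.08,50],[0,0,0,-0.08,50],[0,0,0,-0.08,50]]'
python3 -m inch '[[0,0,0,-0.08,50],[0,0,0,-0.08,50],[0,0,0,-0.05,50],[0,0,0,-0.02,50],[0,0,0,0,50]]'
python3 - <<'E'
from h import *
togo((504,176.5,22),-0.095); print(get_obs()["torque"].round(2))
E
```

```text
time_s: 26.43
tool_pos: [503.3, 176.7, 22.0]
ee_rot: [-0.001, 0.506, 0.862, -0.0]
wrist_force: [-6.5, 1.3, 11.5]
grip_width: 58.9
finger_force: 61.4
time_s: 26.85
tool_pos: [503.4, 176.7, 22.0]
ee_rot: [-0.001, 0.325, 0.946, 0.0]
wrist_force: [-6.0, 0.9, 12.1]
grip_width: 58.6
finger_force: 61.5
time_s: 27.27
tool_pos: [503.4, 176.7, 22.0]
ee_rot: [-0.001, 0.215, 0.977, 0.0]
wrist_force: [-6.1, 0.8, 12.2]
grip_width: 59.0
finger_force: 62.3
t 27.27 tcp [503.4 176.7  22. ] yaw y 1.137 F [-6.1  0.8 12.2] grip 59.0 62.3
shift now [-0.7  0.   0. ] tilt z [-0.001  0.001 -1.   ]
turn 1.232 then shift [-0.2  0.6  0. ]
[0.03 1.28 0.22]
```

```bash
python3 -m inch '[[0,0,0,0,62],[0,0,0,0,70],[0,0,0,0,85],[0,0,0,0,85],[0,0,0,0,85]]'
python3 -m inch '[[0,0,-15,0,85],[0,0,-25,0,85],[0,0,-30,0,85],[0,0,0,0,30],[0,0,0,0,0]]'
python3 -m inch '[[0,0,0,0,0],[0,0,0,0,0],[0,0,0,0,0],[0,0,0,0,0],[0,0,0,0,0]]'
python3 - <<'E'
from h import *
togo((504,176.5,36)); print(get_obs()["torque"].round(2))
E
```

```text
time_s: 27.68
tool_pos: [504.5, 176.5, 21.2]
ee_rot: [0.0, 0.216, 0.976, 0.0]
wrist_force: [-0.2, 0.4, -0.4]
grip_width: 84.9
finger_force: 0.0
time_s: 28.1
tool_pos: [505.6, 176.9, 92.8]
ee_rot: [0.002, 0.216, 0.976, 0.001]
wrist_force: [-0.5, 0.4, -0.5]
grip_width: 63.2
finger_force: 0.0
time_s: 28.52
tool_pos: [504.0, 176.4, 90.7]
ee_rot: [-0.001, 0.216, 0.976, -0.0]
wrist_force: [-0.8, -0.2, 0.8]
grip_width: 1.0
finger_force: 0.0
t 28.52 tcp [504.  176.4  90.7] yaw y 1.135 F [-0.8 -0.2  0.8] grip 1.0 0.0
shift now [-0.   0.1 54.7] tilt z [-0.001 -0.    -1.   ]
[ 0.03 -0.01 -0.01]
```

Now I'll check the seat directly with the closed fingertips. It should touch at z ≈ 31.9; a touch over 40 N must be avoided.

```bash
python3 -m inch '[[0,0,15,0,0],[0,0,14,0,0],[0,0,6,0,0],[0,0,0,0,0],[0,0,0,0,0]]'
python3 -m inch '[[0,0,5,0,0],[0,0,5,0,0],[0,0,5,0,0],[0,0,0,0,0],[0,0,0,0,0]]'
python3 -m inch '[[0,0,2,0,0],[0,0,1,0,0],[0,0,0,0,0],[0,0,0,0,0],[0,0,0,0,0]]'
```

```text
time_s: 28.93
tool_pos: [504.2, 176.5, 56.2]
ee_rot: [-0.0, 0.216, 0.976, -0.0]
wrist_force: [-0.9, 0.1, -0.6]
grip_width: 0.1
finger_force: 0.0
time_s: 29.35
tool_pos: [504.1, 176.5, 41.1]
ee_rot: [-0.0, 0.216, 0.976, -0.0]
wrist_force: [0.1, 0.1, -0.3]
grip_width: 0.3
finger_force: 0.0
time_s: 29.77
tool_pos: [504.4, 176.6, 38.4]
ee_rot: [0.0, 0.216, 0.976, 0.0]
wrist_force: [-0.5, -0.5, 0.7]
grip_width: -0.0
finger_force: 0.0
```

```bash
python3 -m inch '[[0,0,2,0,0],[0,0,1,0,0],[0,0,1,0,0],[0,0,0,0,0],[0,0,0,0,0]]'
python3 -m inch '[[0,0,0.5,0,0],[0,0,0.5,0,0],[0,0,0,0,0],[0,0,0,0,0],[0,0,0,0,0]]'
python3 -m inch '[[0,0,0.5,0,0],[0,0,0,0,0],[0,0,0.4,0,0],[0,0,0,0,0],[0,0,0,0,0]]'
python3 -m inch '[[0,0,0.5,0,0],[0,0,0,0,0],[0,0,0,0,0],[0,0,0,0,0],[0,0,0,0,0]]'
```

```text
time_s: 30.18
tool_pos: [504.3, 176.5, 34.2]
ee_rot: [-0.0, 0.216, 0.976, -0.0]
wrist_force: [0.1, -0.1, 0.2]
grip_width: 0.1
finger_force: 0.0
time_s: 30.6
tool_pos: [504.4, 176.6, 33.3]
ee_rot: [-0.0, 0.216, 0.976, 0.0]
wrist_force: [-1.2, -0.5, 0.1]
grip_width: -0.2
finger_force: 0.0
time_s: 31.02
tool_pos: [504.3, 176.5, 32.4]
ee_rot: [-0.0, 0.216, 0.976, 0.0]
wrist_force: [0.1, -0.6, -0.8]
grip_width: -0.0
finger_force: 0.0
time_s: 31.43
tool_pos: [504.4, 176.6, 32.1]
ee_rot: [0.0, 0.216, 0.976, 0.0]
wrist_force: [-2.0, -0.6, 6.1]
grip_width: -0.3
finger_force: 2.6
```

The seat touches at 32.1 against the rim at 51.9, so its depth is 19.8 mm, within tolerance. Retracting and doing a final check.

```bash
python3 -m inch '[[0,0,-5,0,0],[0,0,-20,0,0],[0,0,-35,0,0],[0,0,-40,0,0],[0,0,-20,0,0]]'
python3 -m inch '[[0,0,0,0,0],[0,0,0,0,0],[0,0,0,0,0],[0,0,0,0,0],[0,0,0,0,0]]'
python3 - <<'E'
from h import *
togo((504,176.5,150))
s=snap("scene","s6");t=snap("top","t6")
cv2.imwrite("pics/c6.png",np.hstack([cv2.resize(s,(400,300)),cv2.resize(t,(400,300))]))
E
```

```text
time_s: 31.85
tool_pos: [505.5, 176.9, 156.0]
ee_rot: [0.002, 0.216, 0.976, 0.001]
wrist_force: [1.8, 0.5, 0.9]
grip_width: -0.0
finger_force: 0.0
time_s: 32.27
tool_pos: [503.6, 176.3, 150.7]
ee_rot: [-0.001, 0.216, 0.976, -0.001]
wrist_force: [-0.4, 0.1, -0.4]
grip_width: -0.2
finger_force: 0.0
t 32.27 tcp [503.6 176.3 150.7] yaw y 1.135 F [-0.4  0.1 -0.4] grip -0.2 0.0
shift now [-0.2  0.4  0.7] tilt z [-0.002 -0.001 -1.   ]
```

View pics/c6.png

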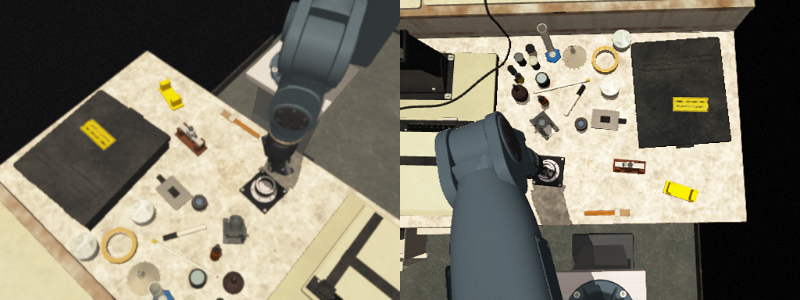

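The gauge is in its rest, top (629,166). The bystanders are where they were, and the hand hangs free above the mount.

```bash
python3 -c "
from workcell import *
print(hand_in())"
```

```text
the job is handed in; nothing more can be done
None
```

The job is handed in (no verdict was returned): the gauge read about 26.1 mm of travel and is back in its rest, and the ring was turned 1.23 rad counter-clockwise, leaving the seat 19.8 mm below the rim by a fingertip touch, about 32 s in.

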